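# Fill the breakfast caddy

### The arm

A 7-joint arm with a two-finger parallel gripper is mounted at the origin on a cart in front of the work surface, level with it; the furniture and walls round the work are solid. World frame = base frame: x ahead of the robot, y to its left, z up, the work surface at z = 0. Lengths are in m, angles in rad, forces in N, time in s.
With the tool pointing down it reaches from about 0.4 to 0.85 m from the base axis. Payload 10.4 kg.
Tool frame: the origin (TCP) lies at the very end of the fingers, on their centre line; the grasp point (between the pads) lies 19 mm behind it; z points along the fingers, y is the line along which they close (so a half turn about z gives the same grasp; the last joint's range is limited). The gripper opens to 87 mm and grips with 3 to 60 N. Pads are 19 mm wide; open, the fingers measure 117 mm over their backs; the gripper's body (75 mm by 190 mm) begins 51 mm behind the grasp point.
Start: joints at [-1.228, 0.332, -0.065, 1.46, 0.022, 1.35, -0.088], TCP at [0.224, 0.584, 0.223] pointing down, gripper open.
Joint ranges: [-2.6, 2.6], [-0.5, 2.12], [-1.47, 1.34], [0.16, 2.42], [-1.27, 4.41], [0.06, 2.06], [-2.6, 2.6]. Speed limits (rad/s): [2.22, 2.22, 2.79, 2.79, 3.14, 3.14, 3.14].

### API

Orientations are given as a unit quaternion [w, x, y, z].
In Python, from workcell import bot, status, imaging gives the robot as it stands. Calls block until the motion is done:
- bot.goto(position, orientation): joint-space move of the TCP to a pose.
- bot.movel(position, rotation=None, vel=0.15, threshold=None): straight line of the TCP; rotation=None keeps the orientation; vel is the mean speed in m/s. With threshold (N) it stops when the force on the tool has changed by that much, and returns True; else False.
- bot.goto_joints(angles): joint-space move.
- bot.move_gripper(opening, strength=None): finger opening in m; strength is the grip in N (None keeps the last); returns when the fingers have stopped.
- bot.hold(seconds).
- bot.solve_ik(position, orientation): joint angles nearest the present ones, or None.
- status.get_state(): the state.
- imaging.snapshot(name): name is "scene" or "top" or "wrist"; returns a dict with "pixels" (480x640x3 uint8, red, green, blue), "fx", "fy", "cx", "cy" (pixels), "R" (3x3) and "t" (3): a world point X has camera coordinates R X + t. Camera axes: x right, y down, z forward; pixel columns grow to the right and rows downward; lengths in m; the calibration is good to about 2 mm. The wrist camera is an equidistant fisheye: a pixel r from the principal point sees the ray r / f radians off the axis. A picture is of the moment at which its call begins. There is no depth.
A pose or a line that the arm cannot do raises bot.IKError and nothing moves.
- bot.close_job(): hands the job in; it is judged then, once.
The state is a dict: "time_s": time; "qpos": joint angles; "dq": joint speeds; "effort": joint torques, N m; "position": TCP position; "tool_rot": TCP orientation; "force": force on the tool from outside, world axes, zero at the start; "ft_torque": the same for the moment, N m; "grip_width": finger opening in m; "grip_force": force on a finger pad.
Only numpy, scipy, OpenCV 4.12 (cv2) and the standard library are available. Lean on these libraries where they do the work, as an engineer would, in place of code of your own. Each camera call takes 0.05 s, during which the arm holds its last target. There are 200 camera calls.

### The job

Fill the breakfast caddy: stand the salt shaker, the tea carton and the cocoa jar upright on the floors of the caddy pockets cut to their shape (shaker in the small round one, carton in the oblong one, jar in the large round one), setting each down rather than dropping it. The spice jar, the gabled soup carton and the spread tub look similar but do not belong: leave them standing where they are.

Things in the scene. Friction and masses are not known exactly. Their poses are not given: they have to be found in the camera images.
- caddy: Low dark wooden tray, 112 (x) x 320 (y) x 24 mm high, walls and floor 5 mm, fixed to the table, a small steel handle at each end (out to 176 mm from the middle along y, top 34 mm high). It holds three inserts, centred at y = -102, 0 and +102 mm in its frame. Origin: centre of its underside on the table, z up.
- small_round_pocket: Insert with the small round pocket, 62 mm across. One of three fixed light wooden inserts side by side in the caddy, in an order that changes; 100 x 100 mm, 16 mm thick, one pocket 12 mm deep with a grey felt floor in its middle. Origin: centre of the insert's underside; pocket floor 4 mm, rim 16 mm above it; z up, x and y along the caddy's.
- oblong_pocket: Insert with the oblong pocket, 68 mm along its x and 90 mm along its y. One of three fixed light wooden inserts side by side in the caddy, in an order that changes; 100 x 100 mm, 16 mm thick, one pocket 12 mm deep with a grey felt floor in its middle. Origin: centre of the insert's underside; pocket floor 4 mm, rim 16 mm above it; z up, x and y along the caddy's.
- large_round_pocket: Insert with the large round pocket, 80 mm across. One of three fixed light wooden inserts side by side in the caddy, in an order that changes; 100 x 100 mm, 16 mm thick, one pocket 12 mm deep with a grey felt floor in its middle. Origin: centre of the insert's underside; pocket floor 4 mm, rim 16 mm above it; z up, x and y along the caddy's.
- salt_shaker: Salt shaker, loose: round, clear body 44 mm across with white salt in it, tapering above 66 mm to a grey domed top 34 mm across with holes, 90 mm high. Origin: centre of the underside, z up.
- tea_carton: Carton of tea bags, loose: pale green-yellow flat-topped box, 50 (x) x 72 (y) x 45 mm high, standing flat. Origin: centre of the underside, z up. x is across its short side.
- cocoa_jar: Jar of cocoa cream, loose: squat round glass jar, 62 mm across and 77 mm high, with a flat brown screw lid 58 mm across from 60 mm up. Origin: centre of the underside, z up.
- spice_jar: Spice jar, loose, does not belong in the caddy: slim straight cylinder, 41 mm across and 105 mm high, with a flat black cap as wide as the jar. Origin: centre of the underside, z up.
- soup_carton: Carton of soup cubes, loose, does not belong: green carton, 35 (x) x 61 (y) mm, with a gabled top, 61 mm high. Origin: centre of the underside, z up.
- spread_tub: Tub of spread, loose, does not belong: yellow round tub with grey rim, 80 mm across, 107 mm high, standing off to the robot's right. Origin: centre of the underside, z up.
Not all that is in view belongs to the job. What is shaped like the salt_shaker but pink is not meant. Leave any purple or turquoise look-alike of the cocoa_jar alone.

How it is judged:
By the outcome, as a careful person would: the job done as asked, in the order asked, and still so for the second after the job is handed in, with the robot touching nothing.
It also fails if it takes over 104 s, if anything falls off the work surface, if the arm or the gripper's body presses on something with over 40 N, if the wrist force passes 120 N, or if a joint passes its speed limit or range.

## Working session

There is one attempt and no reset: what is moved stays moved. The work goes in short steps, each a Python script; the robot and the scene stay as the last script left them, time stands still between calls to the robot, and variables do not carry over. Pictures are saved under pics/ and viewed, at most 14 in all, crops included, and the job is handed in when it is done.

```bash
mkdir -p pics; ls; python3 - <<'E'
from workcell import bot,status,imaging
import cv2,numpy as np
for n in ("scene","top"):
    s=imaging.snapshot(n); cv2.imwrite(f"pics/{n}0.png",s["pixels"][:,:,::-1])
    R=np.array(s["R"]);t=np.array(s["t"]); print(n,s["fx"],s["fy"],s["cx"],s["cy"],-R.T@t,R.round(3).tolist())
st=status.get_state(); print({k:st[k] for k in("time_s","position","tool_rot","grip_width")})
E
```

```text
pics
scene 467.1511691881575 467.1511691881575 320.8987615615506 241.30147188801786 [ 0.05802953 -0.76707801  0.50427148] [[0.872, -0.49, 0.023], [-0.238, -0.465, -0.853], [0.428, 0.738, -0.522]]
top 462.4185475658894 462.4185475658894 327.0664259186748 241.95904538662975 [ 0.40455961 -0.09445371  1.1133799 ] [[-0.003, -1.0, 0.002], [-0.999, 0.003, -0.034], [0.034, -0.002, -0.999]]
{'time_s': 0.1, 'position': array([0.22348439, 0.58333209, 0.2218658 ]), 'tool_rot': array([-6.30975330e-05,  1.81892308e-01,  9.83318273e-01, -5.97823723e-04]), 'grip_width': 0.08687635524991523}
```

View pics/top0.png

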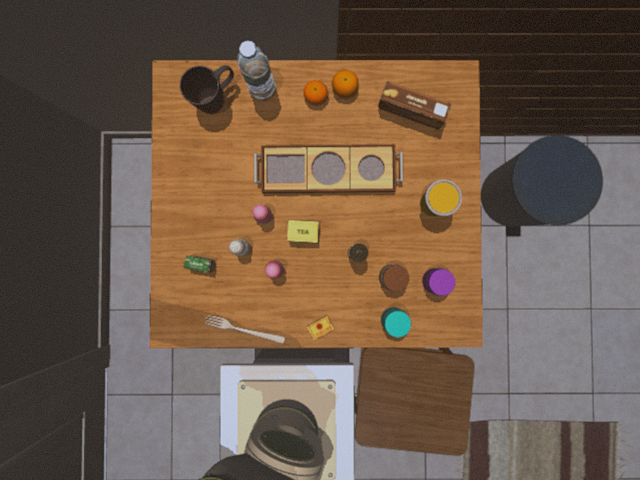

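View pics/scene0.png

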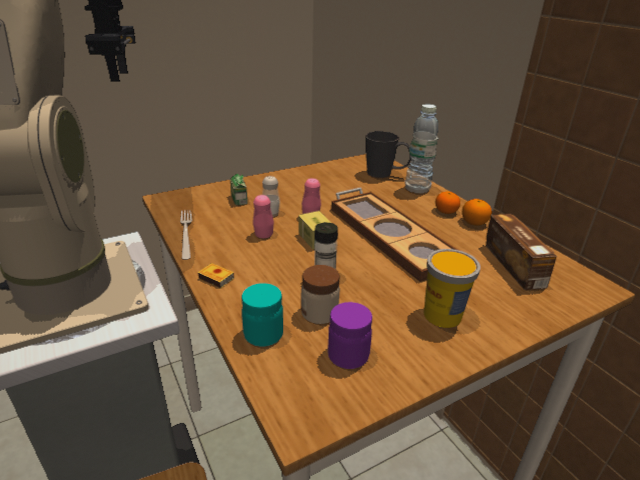

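The top view (up = +x, left = +y) shows the caddy at about (328,168), with the oblong, large and small pockets running left to right. The shaker is at (239,247), the tea carton at (303,231), the cocoa jar at (395,278) and the spice jar at (358,253). The pink, purple and teal items are decoys. Next I'll measure these with masks.

```bash
cat > h.py <<'E'
from workcell import bot,status,imaging
import cv2,numpy as np
def snap(n,save=None):
    s=imaging.snapshot(n); s["n"]=n
    if save: cv2.imwrite(f"pics/{save}.png",s["pixels"][:,:,::-1])
    return s
def ray(s,u,v,z):
    x,y=(u-s["cx"])/s["fx"],(v-s["cy"])/s["fy"]
    if s["n"]=="wrist":
        th=np.hypot(x,y); k=np.sin(th)/th if th>1e-9 else 1; d=np.array([x*k,y*k,np.cos(th)])
    else: d=np.array([x,y,1.])
    R=np.array(s["R"]); c=-R.T@np.array(s["t"]); d=R.T@d
    return c+d*(z-c[2])/d[2]
def proj(s,X):
    p=np.array(s["R"])@np.array(X)+np.array(s["t"])
    if s["n"]=="wrist":
        r=np.hypot(p[0],p[1]); th=np.arctan2(r,p[2]); p=np.array([p[0]/r*th,p[1]/r*th,1])
    return np.array([s["fx"]*p[0]/p[2]+s["cx"],s["fy"]*p[1]/p[2]+s["cy"]])
def blobs(s,lo,hi,amin,roi=None):
    hsv=cv2.cvtColor(s["pixels"],cv2.COLOR_RGB2HSV); m=cv2.inRange(hsv,np.array(lo),np.array(hi))
    if roi:
        k=np.zeros_like(m); a,b,c,d=roi; k[b:d,a:c]=1; m*=k
    m=cv2.morphologyEx(m,cv2.MORPH_CLOSE,np.ones((3,3),np.uint8))
    cs=[c for c in cv2.findContours(m,cv2.RETR_EXTERNAL,cv2.CHAIN_APPROX_NONE)[0] if cv2.contourArea(c)>amin]
    return sorted(cs,key=cv2.contourArea,reverse=True)
def wpts(s,c,z): return np.array([ray(s,u,v,z)[:2] for u,v in c.reshape(-1,2)+0.0])
def rect(s,c,z):
    (cx,cy),(w,h),a=cv2.minAreaRect((wpts(s,c,z)*1000).astype(np.float32)); return np.round([cx,cy,w,h,a],1)
def circ(s,c,z):
    (cx,cy),(w,h),a=cv2.fitEllipse((wpts(s,c,z)*1000).astype(np.float32)); return np.round([cx,cy,w,h],1)
E
python3 - <<'E'
from h import *
s=snap("top")
hsv=cv2.cvtColor(s["pixels"],cv2.COLOR_RGB2HSV)
for p in [(239,245),(303,226),(395,278),(330,168),(275,160),(256,165),(348,150),(200,200),(300,185)]: print(p,hsv[p[1],p[0]])
for c in blobs(s,[22,60,90],[40,255,255],150,(280,210,330,250))[:2]: print("carton",rect(s,c,.045))
for c in blobs(s,[0,0,60],[179,75,255],300,(255,140,400,200)): print("pocket",circ(s,c,.021),rect(s,c,.021))
for c in blobs(s,[0,0,60],[179,75,255],60,(225,230,252,262)): print("shaker",circ(s,c,.085))
for c in blobs(s,[0,60,30],[14,255,120],200,(375,260,412,300)): print("jar",circ(s,c,.077))
crop=s["pixels"][130:340,150:480,::-1]; cv2.imwrite("pics/crop.png",cv2.resize(crop,None,fx=2.4,fy=2.4,interpolation=cv2.INTER_CUBIC))
E
```

```text
(239, 245) [ 18  23 190]
(303, 226) [ 30 112 192]
(395, 278) [ 11 142 117]
(330, 168) [  0  19 135]
(275, 160) [178  24 138]
(256, 165) [ 11  36 140]
(348, 150) [ 20 111 179]
(200, 200) [ 14 161 165]
(300, 185) [ 15 127 198]
carton [466.5 -40.2  71.3  49.7  86.6]
pocket [616.3   1.1  74.1 105.1] [616.6   1.1  88.   64.5  89.8]
pocket [ 616.8 -100.2   74.8   76.6] [ 616.3 -100.    76.1   74.1   89.8]
pocket [ 617.8 -201.7   56.9   58.4] [ 617.7 -201.9   58.7   57.6   26.1]
shaker [429.5  98.4  35.2  45.6]
jar [ 354.  -245.5   63.6   73.7]
```

View pics/crop.png

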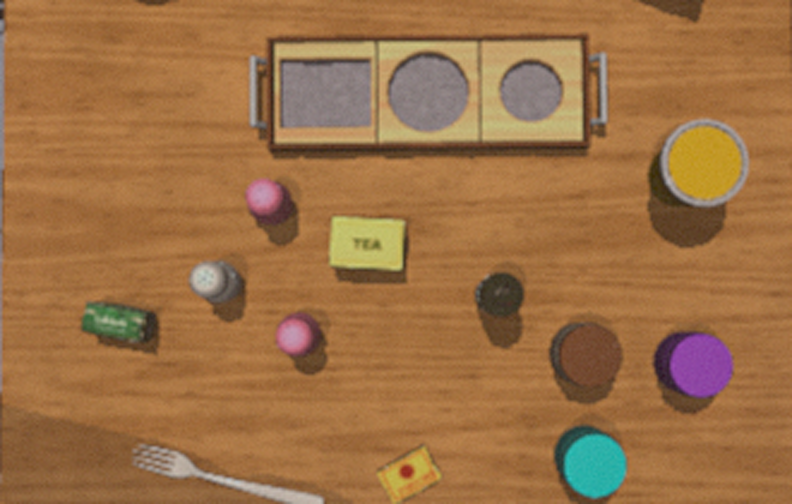

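Pockets are about 101 mm apart along y and the sizes match; the caddy is aligned with the world axes. Now I'll go above the shaker and look with the wrist camera.

```bash
cat >> h.py <<'E'
def quat(deg): # tool down, fingers closing along direction deg in xy
    a=np.radians((deg+90)/2); return [0,np.cos(a),np.sin(a),0]
E
python3 - <<'E'
from h import *
s=snap("top")
print("shaker",ray(s,238,246.7,.088),"jar",ray(s,395.8,277.9,.077))
q0=np.array(status.get_state()["qpos"])
for X in [(.43,.1),(.467,-.04),(.355,-.25),(.617,0),(.617,-.1),(.617,-.2)]:
    for d in (0,180):
        q=bot.solve_ik([*X,.2],quat(d)); print(X,d,None if q is None else np.round(q,2))
E
```

```text
shaker [0.42944078 0.10049129 0.088     ] jar [ 0.35873856 -0.25054258  0.077     ]
(0.43, 0.1) 0 [-0.76 -0.09  0.41  1.97  0.04  1.25 -0.36]
(0.43, 0.1) 180 [-1.62 -0.35  1.12  1.99  0.32  1.32  2.53]
(0.467, -0.04) 0 [-0.69 -0.04  0.68  1.92  0.02  1.25 -0.02]
(0.467, -0.04) 180 None
(0.355, -0.25) 0 [-0.69 -0.32  1.05  2.01  0.29  1.31  0.26]
(0.355, -0.25) 180 [ 1.21 -0.05 -0.67  1.93 -0.03  1.25 -2.59]
(0.617, 0) 0 [-0.54  0.36  0.6   1.54 -0.21  1.3   0.08]
(0.617, 0) 180 [ 0.83  0.74 -1.4   1.47  0.73  1.53  2.6 ]
(0.617, -0.1) 0 [-0.48  0.41  0.75  1.53 -0.29  1.32  0.3 ]
(0.617, -0.1) 180 [-0.77  0.69  1.32  1.54 -0.67  1.44 -2.56]
(0.617, -0.2) 0 [-0.42  0.54  0.95  1.46 -0.44  1.36  0.56]
(0.617, -0.2) 180 [-0.51  0.65  1.16  1.47 -0.59  1.41 -2.48]
```

```bash
python3 - <<'E'
from h import *
bot.goto([.43,.10,.20],quat(0))
s=snap("wrist","w1"); R=np.array(s["R"]); print("cam",-R.T@np.array(s["t"]),s["fx"],R[2])
for X in [(.4294,.1005,.088),(.43,.1,0),(.43,.1,.066)]: print(X,proj(s,X))
st=status.get_state(); print(st["time_s"],st["position"])
E
```

```text
cam [0.43079246 0.17658467 0.36136881] 371.64829954431775 [-2.33152482e-04 -2.74567235e-01 -9.61567875e-01]
(0.4294, 0.1005, 0.088) [317.73128524 242.85583029]
(0.43, 0.1, 0) [318.8030185  219.58789883]
(0.43, 0.1, 0.066) [318.60278254 236.25918956]
2.1583 [0.43005379 0.10110667 0.20003539]
```

View pics/w1.png

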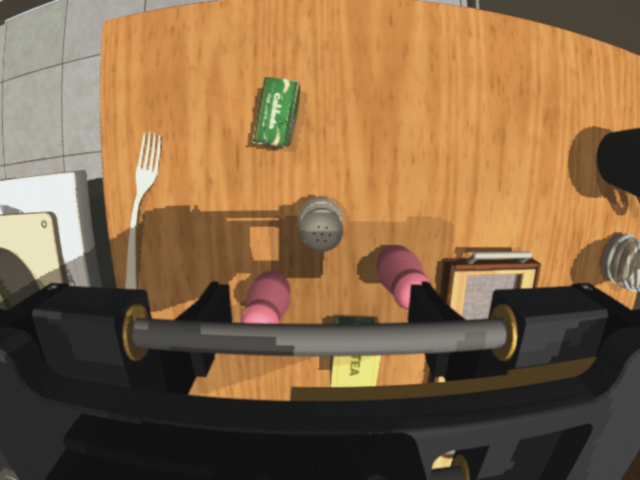

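The wrist view shows the shaker's dome at about (320,231), slightly above the predicted (318,243). The soup carton is clear of it at (277,112), and the pinks are at (267,300) and (403,275). I'll measure the dome by ellipse and compare with the top view.

```bash
python3 - <<'E'
from h import *
s=snap("wrist"); p=s["pixels"]
cv2.imwrite("pics/w1c.png",cv2.resize(p[170:280,270:380,::-1],None,fx=5,fy=5,interpolation=cv2.INTER_CUBIC))
for u,v in[(320,228),(320,232)]:
    for z in(.075,.085): print("w",u,v,z,ray(s,u,v,z).round(4))
t=snap("top")
for z in(.075,.085): print("t",z,ray(t,238,246.7,z).round(4))
E
```

```text
w 320 228 0.075 [0.4311 0.109  0.075 ]
w 320 228 0.085 [0.4311 0.1113 0.085 ]
w 320 232 0.075 [0.4311 0.1057 0.075 ]
w 320 232 0.085 [0.4311 0.1082 0.085 ]
t 0.075 [0.4298 0.103  0.075 ]
t 0.085 [0.4295 0.1011 0.085 ]
```

View pics/w1c.png

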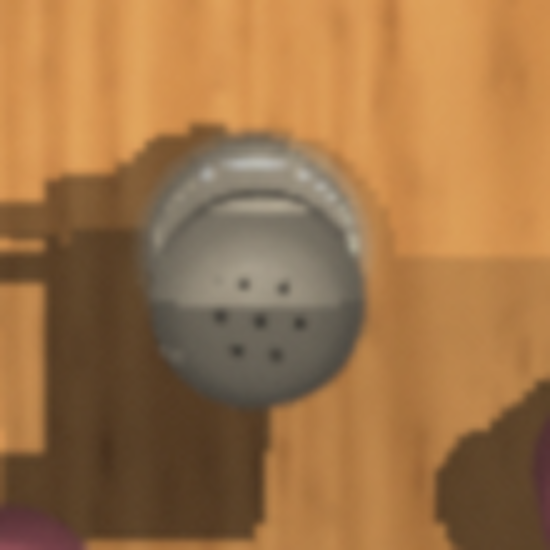

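```bash
python3 - <<'E'
from h import *
s=snap("wrist"); 
print("base +y edge -> c", ray(s,321,196.3,0.001)[1]-.022)
print("hole apex", ray(s,322,234,.09))
print("body x", ray(s,298.3,218,.06)[0],ray(s,345,218,.06)[0])
for z in(.066,.075,.08): print("dome -y edge",z, ray(s,320.5,251.5,z)[1]+.017)
t=snap("top"); p=t["pixels"]; 
cv2.imwrite("pics/t1c.png",cv2.resize(p[225:275,215:265,::-1],None,fx=11,fy=11,interpolation=cv2.INTER_NEAREST))
for X in[(.431,.107,.0),(.431,.107,.066),(.431,.107,.09),(.43,.102,.0),(.43,.102,.09)]: print(X,proj(t,X).round(1))
E
```

```text
base +y edge -> c 0.10107300560855043
hole apex [0.4325825  0.10754359 0.09      ]
body x 0.41311265001807845 0.4517938079206568
dome -y edge 0.066 0.10348913570139903
dome -y edge 0.075 0.10622202800098084
dome -y edge 0.08 0.1077403015007485
(0.431, 0.107, 0.0) [242.2 246.9]
(0.431, 0.107, 0.066) [237.  246.3]
(0.431, 0.107, 0.09) [234.9 246. ]
(0.43, 0.102, 0.0) [244.3 247.3]
(0.43, 0.102, 0.09) [237.1 246.4]
```

```bash
python3 - <<'E'
from h import *
bot.move_gripper(.07,20)
bot.movel([.4325,.104,.2],vel=.1)
bot.movel([.4325,.104,.032],vel=.12,threshold=15)
bot.move_gripper(.03,20); st=status.get_state(); print("grip",st["grip_width"],st["grip_force"],st["position"])
bot.movel([.4325,.104,.21],vel=.15)
bot.goto([.6177,-.2018,.21],quat(0))
s=snap("wrist","w2"); st=status.get_state(); print(st["time_s"],st["position"],st["grip_width"],st["force"])
print(proj(s,(.6177,-.2018,.021)),proj(s,(.6177,-.1708,.021)))
E
```

```text
grip 0.040215744921259775 20.002202409377787 [0.43239052 0.10405804 0.0320389 ]
8.15 [ 0.61786868 -0.20013127  0.20988879] 0.04021847381579459 [ 0.43755635 -0.23593345 -1.25066206]
[318.81648656 222.54062777] [318.82573064 190.62715524]
```

View pics/w2.png

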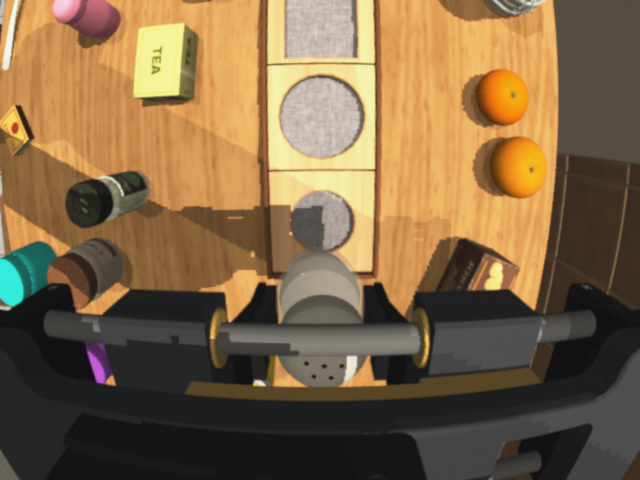

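```bash
python3 - <<'E'
from h import *
s=snap("wrist"); st=status.get_state()
print("base +y edge -> c", ray(s,321,248.5,.178)[1]-.022, "tcp",st["position"])
print("hole apex", ray(s,322,363,.268), "x", ray(s,280,300,.178)[0],ray(s,362,300,.178)[0])
for c in blobs(s,[0,0,30],[179,70,200],900,(275,60,368,252)): 
    print("pocket",circ(s,c,.021),circ(s,c,.009),rect(s,c,.009))
print("pocket edges x",ray(s,290,221,.021)[0],ray(s,354,221,.021)[0],"y",ray(s,322,190.5,.021)[1],ray(s,322,252,.021)[1])
print("caddy edges x", ray(s,268,221,.024)[0],ray(s,376,221,.024)[0])
E
```

```text
base +y edge -> c -0.20366302722030646 tcp [ 0.61789206 -0.20019435  0.21003101]
hole apex [ 0.61952951 -0.19464918  0.268     ] x 0.5960912110514699 0.6429139704922896
pocket [622.9 -97.4  64.9  74.6] [623.  -96.4  67.1  77.1] [621.7 -96.6  72.3  79.3  54.3]
pocket [ 620.4 -200.6   57.7   58.4] [ 620.4 -203.2   59.7   60.4] [ 620.5 -202.7   60.    60.1   45.2]
pocket edges x 0.5900050639184728 0.6518094087750811 y -0.1704777453441066 -0.2312874694906657
caddy edges x 0.568981431859766 0.6728517003213454
```

The held shaker lines up with the small pocket at (322,221), within about 2 mm. Lowering it now.

```bash
cat >> h.py <<'E'
def place(x,y,z,opening,dz=.003):
    bot.movel([x,y,z+.03],vel=.15)
    hit=bot.movel([x,y,z-dz],vel=.03,threshold=4)
    st=status.get_state(); print("set",hit,st["position"],st["force"])
    bot.move_gripper(opening); 
    bot.movel([x,y,z+.15],vel=.15)
    print("t",status.get_state()["time_s"])
E
python3 - <<'E'
from h import *
place(.619,-.203,.041,.065)
bot.goto([.467,-.04,.2],quat(-3.4))
snap("top","t3"); s=snap("wrist","w3"); print(status.get_state()["position"],[proj(s,(x,-.04,.045)).round(1) for x in(.442,.467,.492)])
for c in blobs(s,[24,60,90],[40,255,255],500): print("carton",rect(s,c,.045),cv2.boundingRect(c))
E
```

```text
set True [ 0.61882313 -0.20295761  0.04109303] [-0.3891028   1.28818812  6.08690357]
t 12.0917
[ 0.46794381 -0.0411473   0.20049125] [array([289.1, 229.5]), array([317.5, 227.8]), array([346. , 226.1])]
carton [468.1 -38.4  70.3  47.7  86.5] (291, 186, 56, 79)
carton [635.  -30.3  40.4 164.    4.4] (471, 121, 43, 167)
```

View pics/w3.png

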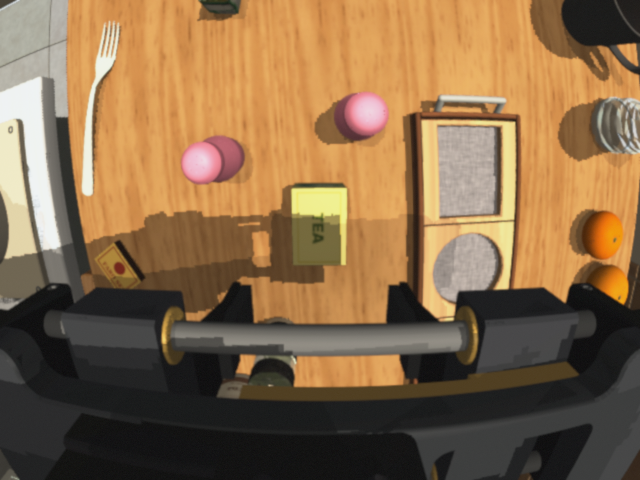

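View pics/t3.png

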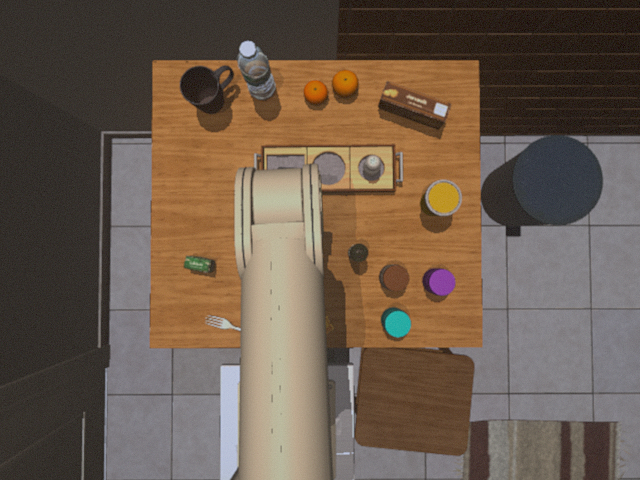

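The wrist view has the carton at (319,225), and the ray gives (468,-38.5) mm with yaw -3.5°, which agrees with the top view. The top view shows the shaker standing in the small pocket at (373,164). Picking the carton next.

```bash
python3 - <<'E'
from h import *
bot.move_gripper(.08,25)
bot.movel([.468,-.039,.06],rotation=quat(-3.5),vel=.15)
bot.movel([.468,-.039,.018],vel=.08,threshold=12)
bot.move_gripper(.03,25); st=status.get_state(); print("grip",st["grip_width"],st["grip_force"],st["position"])
bot.movel([.468,-.039,.2],vel=.15)
bot.goto([.619,.0,.2],quat(0))
s=snap("wrist","w4"); st=status.get_state(); print(st["time_s"],st["position"],st["grip_width"])
for c in blobs(s,[0,0,30],[179,70,200],900,(270,60,368,275)): print("pocket",rect(s,c,.021),rect(s,c,.009),cv2.boundingRect(c))
E
```

```text
grip 0.050009931639408596 25.000315359793603 [ 0.4680655  -0.03894221  0.01808906]
18.4667 [ 0.61824272 -0.00088499  0.2002744 ] 0.05021508287558444
pocket [618.2  11.3  71.4  88.1  89.9] [618.2   9.   73.9  91.2  89.9] (273, 172, 93, 76)
```

View pics/w4.png

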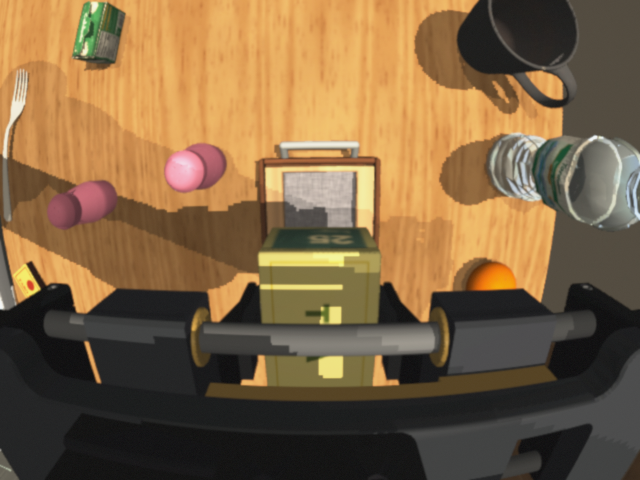

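```bash
python3 - <<'E'
from h import *
s=snap("wrist")
print("pocket x",ray(s,283,195,.021)[0],ray(s,356.5,195,.021)[0],"yc",ray(s,320,171.5,.021)[1]-.045,"caddy",ray(s,260.5,200,.024)[0],ray(s,379,200,.024)[0], ray(s,320,158,.024)[1]-.160+.102)
print("carton base x",ray(s,260.5,250,.182)[0],ray(s,379,250,.182)[0],"yc",ray(s,320,229.5,.182)[1]-.036,status.get_state()["position"])
E
```

```text
pocket x 0.5850942185355704 0.6531516545404406 yc 0.002485530757100722 caddy 0.5643116906959645 0.673912711417218 0.002032921431166082
carton base x 0.5890361387729449 0.6493176023146037 yc -0.004608644760632545 [ 0.61831334 -0.00069151  0.20050757]
```

```bash
python3 - <<'E'
from h import *
place(.619,.005,.027,.066)
bot.goto([.358,-.25,.2],quat(-34))
s=snap("wrist","w5"); st=status.get_state(); print(st["time_s"],st["position"])
print(proj(s,(.358,-.25,.077)))
for c in blobs(s,[0,60,30],[16,255,130],600,(250,150,400,290)): print("jar",circ(s,c,.077),cv2.boundingRect(c))
E
```

```text
set True [0.61873966 0.0050029  0.02702153] [-0.52449193  0.68288393  5.23659453]
t 22.3083
23.725 [ 0.35855553 -0.24956448  0.2001318 ]
[318.72911085 239.44906893]
jar [ 352.8 -252.6   69.1   86.4] (260, 189, 99, 101)
```

View pics/w5.png

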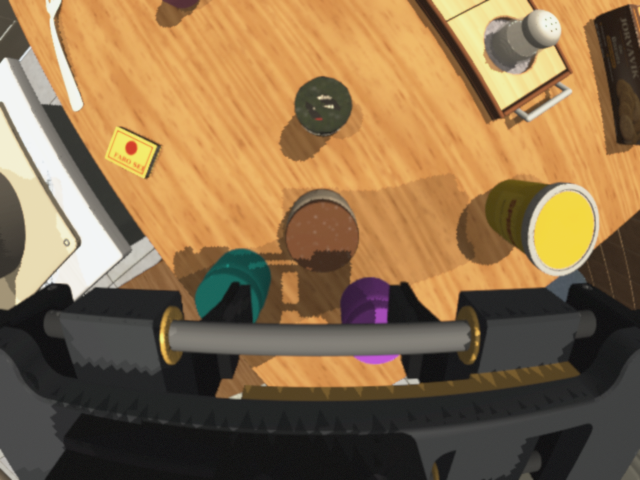

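The jar's lid is at about (322,235) in the wrist view. Both neighbours and the spice jar at (323,105) clear the fingers. Picking the jar.

```bash
python3 - <<'E'
from h import *
s=snap("wrist"); p=ray(s,322.5,235,.077); print(p); e=[ray(s,u,235,.077) for u in(286,359)]; print(np.linalg.norm(e[0]-e[1]))
x,y=np.round((p[:2]+np.array([.3587,-.2505]))/2,4); assert np.hypot(x-.358,y+.25)<.01
bot.move_gripper(.086,30)
bot.movel([x,y,.11],vel=.12)
hit=bot.movel([x,y,.025],vel=.08,threshold=8)
print(hit,status.get_state()["position"])
if not hit:
    bot.move_gripper(.04,30); st=status.get_state(); print("grip",st["grip_width"],st["grip_force"])
    bot.movel([x,y,.22],vel=.15)
    bot.goto([.619,-.1,.22],quat(0))
    s=snap("wrist","w6"); st=status.get_state(); print(st["time_s"],st["position"],st["grip_width"])
E
```

```text
[ 0.36251783 -0.2487429   0.077     ]
0.057854642062472525
False [ 0.36103297 -0.24967256  0.02548378]
grip 0.06032967932937561 29.972709564408433
29.8667 [ 0.61814062 -0.10187468  0.22090937] 0.060559571868218
```

View pics/w6.png

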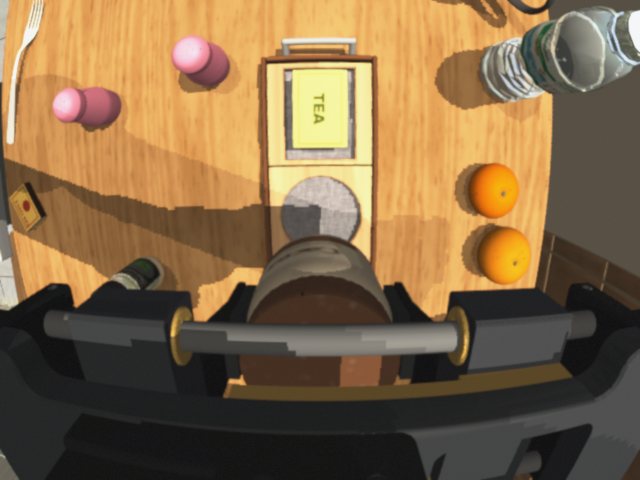

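The carton sits flat inside the oblong pocket at (320,113). The pocket for the jar spans u 282–360 with its +y edge at row 176, and the base of the held jar is at row 237.

```bash
python3 - <<'E'
from h import *
s=snap("wrist"); st=status.get_state()
pk=[ (ray(s,282,215,.021)[0]+ray(s,360,215,.021)[0])/2, ray(s,321,176,.021)[1]-.040]
j=ray(s,320,236.5,.1955)[1]-.031
print("pocket",pk,ray(s,360,215,.021)[0]-ray(s,282,215,.021)[0],"jar yc",j,st["position"])
tgt_y=(pk[1]+-.1000)/2
off=np.clip(j-st["position"][1],-.004,.004)
y=tgt_y-off/2-.0; x=np.clip(pk[0],.617,.621); print("cmd",x,y)
assert abs(y+.1)<.008
place(x,y,.0345,.076)
bot.goto([.45,.1,.3],quat(0))
snap("wrist","w7"); s=snap("scene","s7"); print(status.get_state()["position"])
E
```

```text
pocket [np.float64(0.6204423369505241), np.float64(-0.0996559911763251)] 0.07749523093521904 jar yc -0.10605101888634076 [ 0.61821129 -0.10171631  0.221073  ]
cmd 0.6204423369505241 -0.09782799558816255
set True [ 0.6202395  -0.09777255  0.03414449] [-0.39544654  0.30494354  6.57310273]
t 33.8083
[0.45038037 0.09931371 0.29999078]
```

View pics/s7.png

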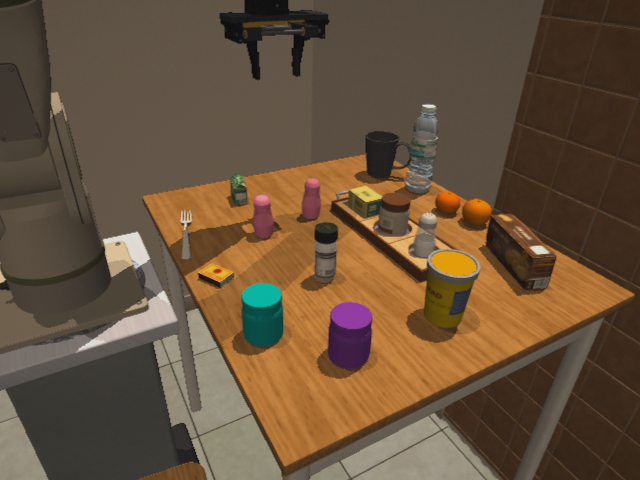

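The scene view shows all three standing upright in the caddy: carton (365,202), jar (395,213) and shaker (426,235). Each touched down at pocket-floor height, and the other items are where they were.

```bash
python3 -c "
from h import *
print(bot.close_job())"
```

```text
the job is handed in; nothing more can be done
None
```

The salt shaker, tea carton and cocoa jar are set down upright in their matching caddy pockets, the other items are left where they stood, and the job was handed in at about 35 s on the robot's clock.

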